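# Load the test plate and hold the lamp lid open

## Robot

A 6-joint arm with a two-finger parallel gripper is mounted at the origin on a cart in front of the work surface, level with it; the furniture and walls round the work are solid. World frame = base frame: x ahead of the robot, y to its left, z up, the work surface at z = 0. Lengths are in m, angles in rad, forces in N, time in s.
With the tool pointing down it reaches from about 0.375 to 0.9 m from the base axis. Payload 3.1 kg.
Tool frame: the origin (TCP) lies between the finger pads; the fingertips stand 8 mm ahead of it and the grasp point (between the pads) lies 11 mm behind it; z points along the fingers, y is the line along which they close (so a half turn about z gives the same grasp; the last joint's range is limited). The gripper opens to 87 mm and grips with 3 to 60 N. Pads are 19 mm wide; open, the fingers measure 117 mm over their backs; the gripper's body (75 mm by 190 mm) begins 51 mm behind the grasp point.
Start: joints at [1.065, 0.527, 1.433, -0, 1.181, -0.178], TCP at [0.201, 0.592, 0.207] pointing down, gripper open.
Joint ranges: [-3.08, 3.08], [-0.75, 2.2], [0.22, 2.44], [-1.43, 4.57], [0, 2.65], [-2.85, 2.85]. Speed limits (rad/s): [2.79, 2.79, 3.14, 3.14, 3.14, 3.14].

## Interface

Orientations are given as a unit quaternion [x, y, z, w].
In Python, from rig import robot, vision, job gives the robot as it stands.
- The arm moves only by the shell command python3 -m handwheel 'ROWS' [OPENING] [FORCE]. ROWS is JSON, a list of rows, each a list of 4 numbers: the shift along the tool's x, y, z as a fraction of full scale, then the turn about the tool's z as a fraction of full scale. A call has 1 to 20 rows; each row is the pose to reach, as a shift and turn from the pose commanded when the call began, along the tool's axes at that moment, turning the shorter way round; what a row does not reach only later rows make up. Full scale, the value 1, is 300 mm for a shift and 2 pi rad for a turn. A row lasts 1/12 s, in which the tool goes at most 41.7 mm and 7.16 degrees, less where a joint would pass 70% of its speed; a pose out of reach is approached as far as the arm can. A call with a number of a shift or a turn outside -1 to 1 is refused whole. A call with a gripper value outside its range is refused whole. OPENING is the opening in per cent of the stroke, from 0 (shut) to 100 (fully open), set as the call begins (- or left out, the last holds). The fingers move at their own pace and stop on an object; FORCE is the grip in N (left out, the last holds). Time passes only in rows, so rows that repeat a pose let the fingers close. It gives the time, the measured TCP pose, the force, the opening and the grip force at its end, in the units of the state.
- robot.get_obs(): the state, without advancing time (a new reading comes with each control period).
- vision.camera(name): name is "scene" or "top"; returns a dict with "frame" (480x640x3 uint8, red, green, blue), "K" (3x3 intrinsics, pixels), "cam_to_world" (4x4, takes a point from camera to world coordinates). Camera axes: x right, y down, z forward; pixel columns grow to the right and rows downward; lengths in m; the calibration is good to about 2 mm. A picture is of the moment at which its call begins. There is no depth.
- job.hand_in(): hands the job in; it is judged then, once.
Trained networks look in the newest picture that a camera, given by its name, has taken for a name from the list of things; names that differ only in an ending like _2 or _b are one class to them, and where a whole thing is asked for, a point or a joint stands for the part that bears it (a point fixed in the world has none). Each returns a list of dicts, best first, with "conf" (0 to 1); they miss things now and then, are a little off and sometimes report something else, mostly with a low value. They report only what shows in the picture. A call takes as long as a camera call.
- vision.look_for(camera, label): "point" ([row, column] in pixels, amid what is visible of it).
- vision.outline_of(camera, label): "mask" (480x640 bool, what is visible of it) and "point" ([row, column] in pixels, amid what is visible of it).
The state is a dict: "time": time; "q": joint angles; "joint_velocities": joint speeds; "joint_torque": joint torques, N m; "position": TCP position; "tool_rot": TCP orientation; "ft_force": force on the tool from outside, world axes, zero at the start; "moment": the same for the moment, N m; "grip_width": finger opening in m; "grip_force": force on a finger pad.
Only numpy, scipy, OpenCV 4.12 (cv2) and the standard library are available. Lean on these libraries where they do the work, as an engineer would, in place of code of your own. Each camera call takes 0.05 s, during which the arm holds its last target. There are 200 camera calls.

## Task

Take the framed test plate out of its blue stand and, with the lamp box's lid still shut, slide it upright and all the way down into the black slot in front of the lamp box, then let go of it. Then lift the lid by its round side handle and hold it open at 45 degrees so that the lamps under it light the plate; the lid falls shut by itself, so finish with the gripper still holding the handle there. Leave the bottles and the flask where they stand.

Things in the scene. Friction and masses are not known exactly. Their poses are not given: they have to be found in the camera images.
- test_plate: Loose flat plate in an aluminium frame, white with blue spots on both faces, dark grip strip along the top: 8 mm thick (x), 60 mm wide (y), 80 mm tall (z), about 70 g, same both ways round; its lowest 10 mm taper to a foot 5 mm thick, 56 mm wide. Origin at the centre of its lower edge, z up along the plate. It starts upright, 20 mm deep in the stand, lower edge 10 mm above the worktop.
- plate_stand: Fixed blue block 50 x 100 x 30 mm (x, y, z) with one slot in its top, 12 x 64 mm, 20 mm deep, long side along y. Origin at the centre of its underside.
- lamp_box: Fixed lamp box, origin on the worktop under the centre of its grey housing (150 x 150 mm, 66 mm tall with the shut white lid). Its x axis points to the back. In front (-x) a 12 mm high deck leads to a black slot block 50 x 100 x 30 mm (x, y, z) centred at x = -150 mm; its slot opens upward, 11 x 65 mm (x, y), 25 mm deep, 2 mm chamfer.
- slot_floor (a point): Centre of the floor of the black slot, 5 mm above the worktop; axes as lamp_box. The plate is fully home when its origin is here.
- lamp_lid (a joint): Angle of the lid in rad: 0 shut (level), growing as its front edge rises, 0.785 = 45 degrees, stop at 1.75. Hinged on the housing's top back edge, no latch; it falls shut from any angle below 90 degrees. About 0.25 kg; 1 to 2 N up at the handle carries it.
- lid_hinge (a point): Middle of the lid's hinge line, 60 mm above the worktop; the line runs along lamp_box's y; axes as lamp_box.
- lid_handle (a point): The lid's side handle: black round bar 12 mm thick, red 18 mm ball at its end, standing out of the lid's left (+y) edge, parallel to the hinge. This is the grip point on the bar's axis, 38 mm from the lid's edge, 28 mm short of the ball; lid shut: 135 mm in front (-x) and 115 mm left (+y) of lid_hinge, level with it; at 45 degrees 95 mm higher, 40 mm further back. The bar may turn between the fingers.
- reagent_amber: Bystander: amber bottle with black cap, 56 mm across, 104 mm tall, loose; origin under its centre.
- flask_250: Bystander: conical glass flask, 77 mm across, 142 mm tall, loose; origin under its centre.
- wash_bottle: Bystander: grey wash bottle with red cap and bent spout, 72 x 112 x 228 mm, loose; origin under its centre.

How it is judged:
On the way, in this order (a step that is already met when the one before it is completed fails the run):
1. the plate stands fully home in the black slot, let go, with the lid still shut (distance between test_plate and slot_floor below 0.006 m and angle between test_plate's own z axis and vertical below 0.2 rad and angle between the x axis of test_plate and the x axis of lamp_box, either way round below 0.12 rad and contact force between the fingers and test_plate below 0.05 N and value of joint lamp_lid below 0.1 rad), for 0.2 s.
2. the lid is held at 45 degrees by its side handle (value of joint lamp_lid between 0.655 and 0.916 rad and contact force between the fingers and lamp_lid above 0.3 N and distance between the grasp point and lid_handle below 0.045 m and velocity of joint lamp_lid between -0.1 and 0.1 rad/s), for 0.3 s.
At the end, for the whole second after the job is handed in: The lid is still and held by its handle in the fingers (contact over 0.3 N, grasp point within 45 mm of lid_handle) at 45 degrees, give or take 7.5; the plate stands upright in the black slot, its lower edge's centre within 6 mm of the slot floor's, not touched by the fingers (all of step 2 and distance between test_plate and slot_floor below 0.006 m and angle between test_plate's own z axis and vertical below 0.2 rad and angle between the x axis of test_plate and the x axis of lamp_box, either way round below 0.12 rad and contact force between the fingers and test_plate below 0.05 N); the arm keeps its last pose, push and grip.
It fails at once if the amber bottle is pushed more than 30 mm or tipped over (distance of reagent_amber from where it was at the start of the episode above 0.03 m or angle between reagent_amber's own z axis and vertical above 0.5 rad).
It fails at once if the flask is pushed more than 30 mm or tipped over (distance of flask_250 from where it was at the start of the episode above 0.03 m or angle between flask_250's own z axis and vertical above 0.5 rad).
It fails at once if the wash bottle is pushed more than 30 mm or tipped over (distance of wash_bottle from where it was at the start of the episode above 0.03 m or angle between wash_bottle's own z axis and vertical above 0.5 rad).
It also fails if it takes over 64 s, if anything falls off the work surface, if the arm or the gripper's body presses on something with over 40 N, if the wrist force passes 120 N, or if a joint passes its speed limit or range.

## Working session

There is one attempt and no reset: what is moved stays moved. The work goes in short steps, Python scripts to look and compute and a shell command to move; the robot and the scene stay as the last step left them, time stands still between calls to the robot, and variables do not carry over. Pictures are saved under pics/ and viewed, at most 11 in all, crops included, and the job is handed in when it is done.

```bash
mkdir -p pics; cat > h.py <<'E'
import numpy as np, cv2
from rig import robot, vision, job
from scipy.spatial.transform import Rotation as R
def shot(n,f=None):
    c=vision.camera(n)
    if f: cv2.imwrite(f'pics/{f}.png',cv2.cvtColor(c['frame'],cv2.COLOR_RGB2BGR))
    return c
def ray(c,u,v,z):
    K=np.array(c['K']);T=np.array(c['cam_to_world'])
    d=T[:3,:3]@np.linalg.inv(K)@[u,v,1]; o=T[:3,3]
    return o+d*(z-o[2])/d[2]
def proj(c,p):
    T=np.linalg.inv(np.array(c['cam_to_world'])); q=np.array(c['K'])@(T[:3,:3]@np.array(p)+T[:3,3]); return q[:2]/q[2]
E
python3 - <<'E'
from h import *
for n in ['top','scene']:
    c=shot(n,n+'0'); print(n,np.array(c['cam_to_world']).round(3).tolist(),np.array(c['K']).round(1).tolist())
    for l in ['test_plate','plate_stand','lamp_box','lamp_lid','lid_handle','slot_floor','reagent_amber','flask_250','wash_bottle']:
        r=vision.outline_of(n,l)
        for d in r[:2]:
            m=d['mask'].astype(np.uint8); rc=cv2.minAreaRect(cv2.findNonZero(m)) if m.any() else None
            print(l,round(d['conf'],2),np.round(d['point'],1),m.sum(),np.round(rc[0],1),np.round(rc[1],1),round(rc[2],1))
o=robot.get_obs();print(o)
E
```

```text
top [[-0.002, -0.996, 0.09, 0.406], [-1.0, 0.0, -0.013, 0.059], [0.013, -0.09, -0.996, 1.595], [0.0, 0.0, 0.0, 1.0]] [[466.6, 0.0, 322.7], [0.0, 466.6, 238.3], [0.0, 0.0, 1.0]]
lamp_box 0.87 [223.  329.3] 3096 [320.2 230. ] [77.9 67.6] 74.1
lamp_lid 0.68 [217.6 322. ] 2279 [315.9 216.8] [47.5 69.1] 73.1
slot_floor 0.88 [225.7 332.5] 3148 [320.3 229.6] [78.3 68. ] 74.1
reagent_amber 0.74 [213.2 392.3] 281 [395.3 213.3] [16.3 19.8] 45.0
flask_250 0.72 [269.7 182.9] 464 [181.5 272. ] [20. 29.] 90.0
wash_bottle 0.63 [244.7 463.4] 604 [463.8 242.6] [22.4 32.2] 63.4
wash_bottle 0.41 [271.5 182.6] 494 [181. 272.] [22. 28.] 90.0
scene [[0.527, -0.405, 0.747, -0.482], [-0.85, -0.246, 0.466, -0.619], [-0.005, -0.88, -0.474, 0.75], [0.0, 0.0, 0.0, 1.0]] [[475.5, 0.0, 321.2], [0.0, 475.5, 231.7], [0.0, 0.0, 1.0]]
test_plate 0.67 [281.1 383.8] 498 [383.  280.9] [26.8 21.7] 17.1
plate_stand 0.75 [299.4 379.1] 636 [381.9 295. ] [42.9 20.3] 15.9
plate_stand 0.59 [244.  334.5] 3045 [333.8 246.6] [64.5 75.8] 64.1
lamp_box 0.64 [243.6 330.4] 3019 [322.3 247.4] [79.4 62. ] 6.3
lamp_lid 0.78 [231.3 332.5
[... 522 characters left out ...]
 1.06552340e+00,  5.27466151e-01,  1.43272617e+00, -2.46564456e-06,
        1.18140639e+00, -1.78518201e-01]), 'joint_velocities': array([-2.31000351e-03,  5.76417646e-04, -3.36257475e-04, -4.17920217e-05,
       -5.09323747e-04,  3.02007496e-04]), 'joint_torque': array([ 9.85476509e-04, -4.40021539e+01, -1.76995790e+01,  6.34176400e-02,
        5.03346347e-02, -1.05025953e-05]), 'position': array([0.20057209, 0.5919028 , 0.20696087]), 'tool_rot': array([ 1.62651055e-01,  9.86683655e-01, -3.23538553e-06,  5.92213107e-08]), 'ft_force': array([ 0.43631948,  0.47250108, -0.15610951]), 'moment': array([-0.04452046,  0.00426237, -0.05117137]), 'grip_force': 0.0, 'grip_width': 0.08668996111209876}
```

```bash
python3 - <<'E'
import cv2
a=cv2.imread('pics/top0.png')[150:330,150:510]; cv2.imwrite('pics/t0c.png',cv2.resize(a,None,fx=2.2,fy=2.2,interpolation=cv2.INTER_CUBIC))
a=cv2.imread('pics/scene0.png')[150:350,240:520]; cv2.imwrite('pics/s0c.png',cv2.resize(a,None,fx=2.8,fy=2.8,interpolation=cv2.INTER_CUBIC))
E
```

```text
(no output)
```

View pics/t0c.png

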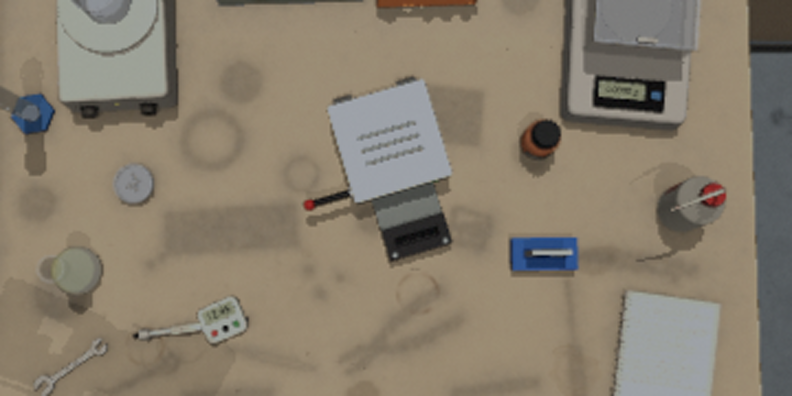

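View pics/s0c.png

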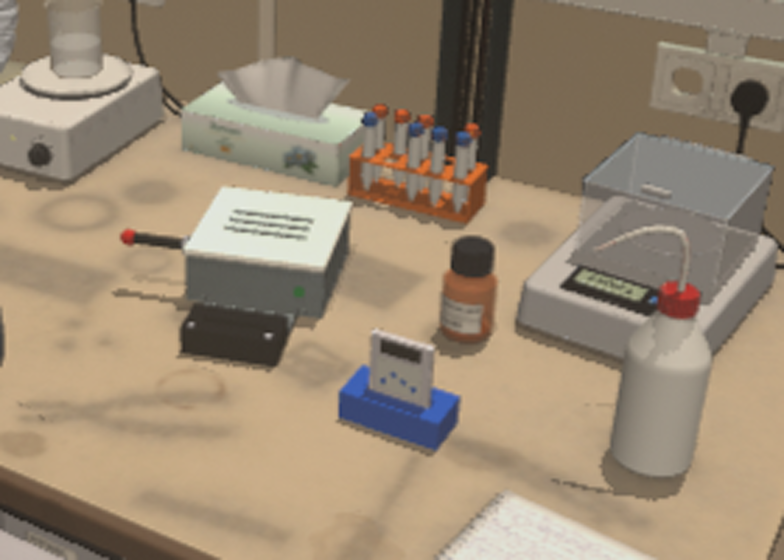

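The top crop shows the stand at (545,254), with the plate strip on its slot. The lamp box lid is at (390,140), the black slot at (418,238), and the red ball at (309,204). The amber bottle and wash bottle stand clear to the right. Next I measure these by colour.

```bash
cat > m.py <<'E'
from h import *
c=shot('top'); f=c['frame'].astype(int); r,g,b=f[...,0],f[...,1],f[...,2]
def win(m,x0,y0,x1,y1):
    z=np.zeros(m.shape,np.uint8); z[y0:y1,x0:x1]=m[y0:y1,x0:x1]; 
    n,l,s,_=cv2.connectedComponentsWithStats(z); i=1+s[1:,4].argmax(); return (l==i).astype(np.uint8)
def rep(nm,m,z):
    rc=cv2.minAreaRect(cv2.findNonZero(m)); ctr=np.argwhere(m).mean(0)[::-1]
    P=np.array([ray(c,u,v,z)[:2] for u,v in cv2.boxPoints(rc)]); 
    e=[P[1]-P[0],P[2]-P[1]]
    print(nm,m.sum(),'rectC',P.mean(0).round(4),'centroid',ray(c,*ctr,z)[:2].round(4),[(round(np.hypot(*k),4),round(np.degrees(np.arctan2(k[1],k[0])),1)) for k in e])
W=lambda m,x0,y0,x1,y1: win(m,int(150+x0/2.2),int(150+y0/2.2),int(150+x1/2.2),int(150+y1/2.2))
rep('stand',W((b>r+40),495,225,600,285),.03)
rep('plate',W((r>150)&(abs(b-r)<40),495,225,600,285),.09)
rep('lid',W((b>r-12)&(r>140),300,60,480,215),.066)
rep('block',W((r<75)&(g<75)&(b<75),370,205,470,275),.03)
rep('ball',W((r>g+70),290,190,330,220),.06)
E
python3 m.py
python3 - <<'E'
import cv2
a=cv2.imread('pics/top0.png')[180:275,280:420]; cv2.imwrite('pics/t0d.png',cv2.resize(a,None,fx=5.7,fy=5.7,interpolation=cv2.INTER_NEAREST))
E
```

```text
stand 367 rectC [ 0.4583 -0.2115] centroid [ 0.4578 -0.2113] [(np.float64(0.1011), np.float64(-90.0)), (np.float64(0.047), np.float64(178.9))]
plate 224 rectC [ 0.4564 -0.1834] centroid [ 0.4597 -0.1708] [(np.float64(0.107), np.float64(-90.0)), (np.float64(0.0839), np.float64(179.0))]
lid 1908 rectC [0.6273 0.026 ] centroid [0.6272 0.0257] [(np.float64(0.1546), np.float64(-73.4)), (np.float64(0.1518), np.float64(-164.1))]
block 429 rectC [ 0.4843 -0.0166] centroid [ 0.4851 -0.0162] [(np.float64(0.098), np.float64(-73.5)), (np.float64(0.0518), np.float64(-163.9))]
ball 13 rectC [0.5318 0.1444] centroid [0.5317 0.1456] [(np.float64(0.0099), np.float64(0.3)), (np.float64(0.0099), np.float64(-90.0))]
```

View pics/t0d.png

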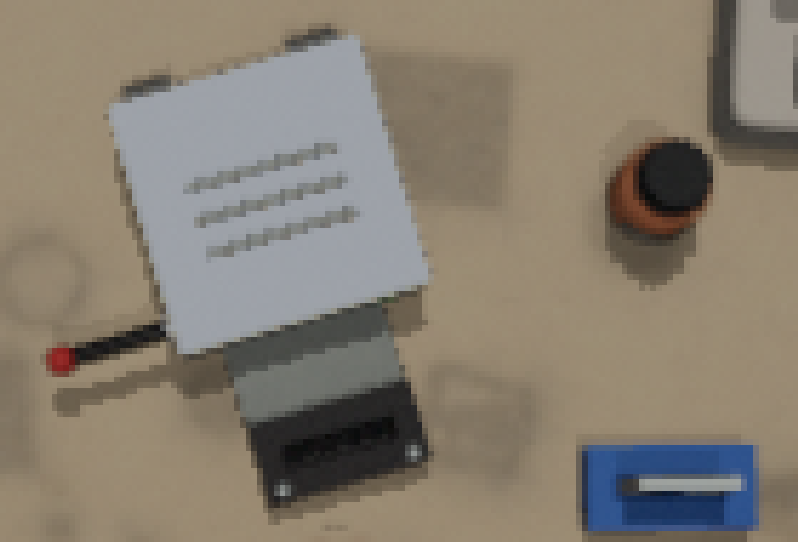

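The stand is axis-aligned at (0.458, -0.211). The lamp yaw is about 16.3°, with the slot at about (0.484, -0.016), and the ball fits the given geometry. Now I'll get the plate top and the first move.

```bash
cat >> h.py <<'E'
def go(p,psi=None):
    "shift/turn (units of the rows) from now to TCP p, tool-y heading psi deg"
    o=robot.get_obs(); Rm=R.from_quat(o['tool_rot']); M=Rm.as_matrix()
    s=Rm.inv().apply(np.array(p)-o['position'])/.3
    now=np.degrees(np.arctan2(M[1,1],M[0,1])); t=0 if psi is None else -(psi-now)/360
    return s.round(4),round(t,4)
E
python3 - <<'E'
from h import *
c=shot('top')
print([ray(c,u,v,.09).round(4) for u,v in [(392.3,264.9),(401.2,264.9),(410.2,264.9)]])
for n,(u,v),z in [('wash',(463,243),.12),('amber',(393,213),.1),('flask',(182,271),.08)]: print(n,ray(c,u,v,z).round(3))
print(go([.5,.1,.22],30)); print(go([.458,-.211,.18],0))
E
```

```text
[array([ 0.4566, -0.186 ,  0.09  ]), array([ 0.4566, -0.2147,  0.09  ]), array([ 0.4566, -0.2439,  0.09  ])]
wash [ 0.525 -0.408  0.12 ]
amber [ 0.624 -0.189  0.1  ]
flask [0.438 0.493 0.08 ]
(array([-1.4716, -1.2326, -0.0434]), np.float64(0.1147))
(array([-1.6717, -2.2594,  0.0898]), np.float64(0.198))
```

```bash
python3 -m handwheel '[[-0.74,-0.62,-0.04,0.115],[-0.74,-0.62,-0.04,0.115],[-0.74,-0.62,-0.04,0.115],[-0.74,-0.62,-0.04,0.115],[-0.74,-0.62,-0.04,0.115],[-0.74,-0.62,-0.04,0.115],[-0.74,-0.62,-0.04,0.115],[-0.74,-0.62,-0.04,0.115],[-0.74,-0.62,-0.04,0.115]]' 50
python3 -c "
from h import *
print(go([.47,.06,.21],0))"
```

```text
time: 1.85
position: [0.3526, 0.343, 0.2193]
tool_rot: [0.503, 0.864, 0.0, 0.0]
ft_force: [-0.9, 0.2, -0.9]
grip_width: 0.0447
grip_force: 0.0
(array([-1.0137, -0.1256,  0.0306]), np.float64(0.0822))
```

```bash
python3 -m handwheel '[[-1,-0.126,0.03,0.082],[-1,-0.126,0.03,0.082],[-1,-0.126,0.03,0.082],[-1,-0.126,0.03,0.082],[-1,-0.126,0.03,0.082],[-1,-0.126,0.03,0.082],[-1,-0.126,0.03,0.082],[-1,-0.126,0.03,0.082],[-1,-0.126,0.03,0.082]]'
python3 -c "
from h import *
print(go([.457,-.2135,.13],0))"
```

```text
time: 2.6
position: [0.4697, 0.0642, 0.2099]
tool_rot: [0.706, 0.708, 0.0, 0.001]
ft_force: [-0.6, 0.1, -0.6]
grip_width: 0.0438
grip_force: 0.0
(array([-0.9254, -0.0456,  0.2665]), np.float64(0.0005))
```

```bash
python3 -m handwheel '[[-0.925,-0.042,0.12,0],[-0.925,-0.042,0.12,0],[-0.925,-0.042,0.12,0],[-0.925,-0.042,0.12,0],[-0.925,-0.042,0.12,0],[-0.925,-0.042,0.12,0],[-0.925,-0.042,0.12,0],[-0.925,-0.042,0.266,0],[-0.925,-0.042,0.266,0],[-0.925,-0.042,0.266,0],[-0.925,-0.042,0.266,0]]' 
python3 - <<'E'
from h import *
print(go([.457,-.2135,.064],0))
c=shot('scene','s1'); a=cv2.imread('pics/s1.png')[190:340,300:480]
cv2.imwrite('pics/s1c.png',cv2.resize(a,None,fx=4,fy=4,interpolation=cv2.INTER_CUBIC))
E
```

```text
time: 3.52
position: [0.4572, -0.2097, 0.1305]
tool_rot: [0.704, 0.71, 0.0, -0.001]
ft_force: [0.2, -0.1, -0.5]
grip_width: 0.0435
grip_force: 0.0
(array([-0.013 , -0.0006,  0.2217]), np.float64(0.0014))
```

View pics/s1c.png

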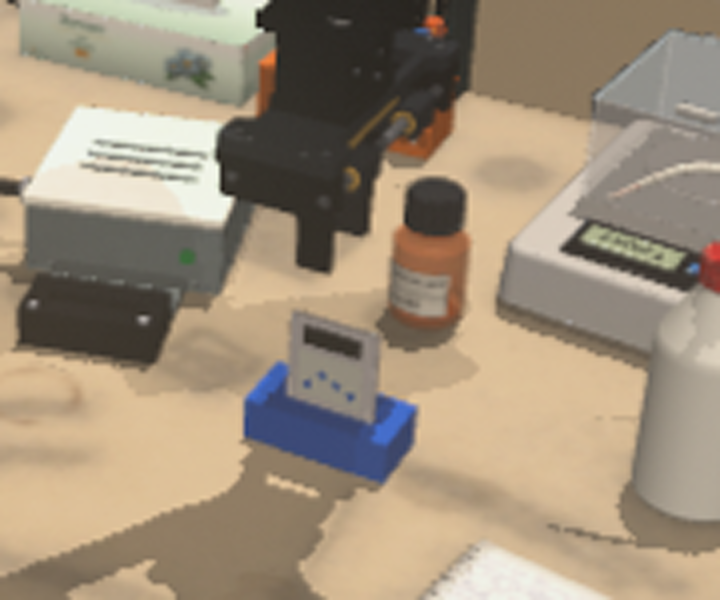

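The gripper hangs over the plate. The fingertips are at crop (315,268) and (355,235), and the plate top is at (337,325). I'll check by projection that this matches the calibration.

```bash
python3 - <<'E'
from h import *
c=shot('scene'); f=lambda p:((proj(c,p)-[300,190])*4).round(0)
o=robot.get_obs()['position']
for d in (-.03,.03): print('tip',f(o+[d,0,-.008]))
for y in (-.2135-.03,-.2135+.03): print('plate top',f([.457,y,.09]))
for p in [(.433,-.161,.03),(.433,-.261,.03),(.483,-.261,.03)]: print('stand',f(p))
E
```

```text
tip [307. 301.]
tip [349. 258.]
plate top [372. 340.]
plate top [286. 313.]
stand [234. 398.]
stand [376. 447.]
stand [408. 407.]
```

```bash
python3 -m handwheel '[[-0.013,0,0.1,0],[-0.013,0,0.2217,0.001],[-0.013,0,0.2217,0.001],[-0.013,0,0.2217,0.001],[-0.013,0,0.2217,0.001]]' && python3 -m handwheel '[[0,0,0,0],[0,0,0,0],[0,0,0,0],[0,0,0,0],[0,0,0,0],[0,0,0,0],[0,0,0,0],[0,0,0,0]]' 0 20
python3 - <<'E'
from h import *
c=shot('scene','s2'); a=cv2.imread('pics/s2.png')[190:340,300:480]
cv2.imwrite('pics/s2c.png',cv2.resize(a,None,fx=4,fy=4,interpolation=cv2.INTER_CUBIC))
print(robot.get_obs()['position'])
E
```

```text
time: 4.03
position: [0.458, -0.216, 0.0656]
tool_rot: [0.707, 0.707, 0.0, 0.001]
ft_force: [-0.6, 0.8, 0.3]
grip_width: 0.0433
grip_force: 0.0
time: 4.7
position: [0.4572, -0.2161, 0.0638]
tool_rot: [0.707, 0.707, 0.0, 0.0]
ft_force: [0.2, 0.1, 2.3]
grip_width: 0.0076
grip_force: 19.9
[ 0.45721866 -0.21613802  0.0638273 ]
```

View pics/s2c.png

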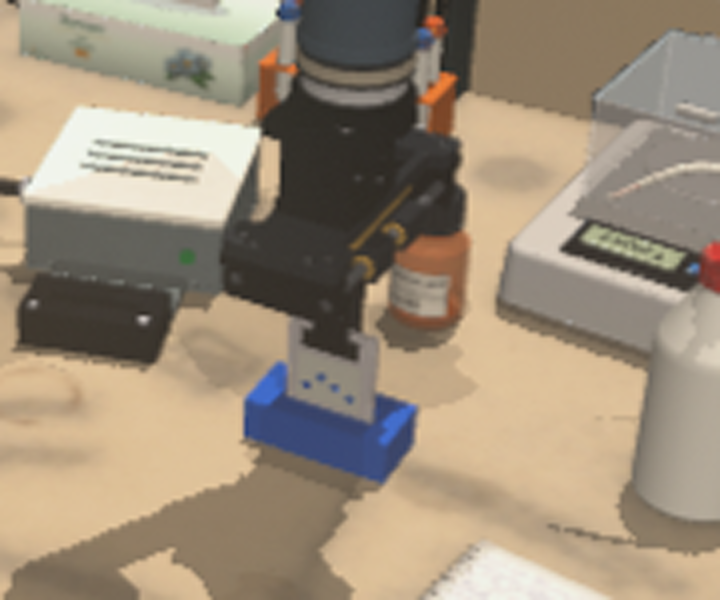

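The plate is gripped centrally (7.6 mm opening). I lift it.

```bash
python3 -m handwheel '[[0,0,-0.05,0],[0,0,-0.1,0],[0,0,-0.2,0],[0,0,-0.3,0],[0,0,-0.3,0],[0,0,-0.3,0]]' 
python3 -c "
from h import *
print(go([.4845,-.0188,.153],16.3))"
```

```text
time: 5.25
position: [0.4577, -0.2165, 0.1548]
tool_rot: [0.707, 0.707, 0.0, 0.002]
ft_force: [0.1, 0.1, -1.6]
grip_width: 0.0077
grip_force: 19.9
(array([0.6591, 0.0894, 0.0049]), np.float64(-0.0453))
```

```bash
python3 -m handwheel '[[0.1,0.02,0,-0.01],[0.2,0.04,0,-0.02],[0.3,0.05,0,-0.03],[0.4,0.06,0,-0.04],[0.5,0.07,0,-0.045],[0.6,0.085,0,-0.045],[0.659,0.0894,0,-0.0453],[0.659,0.0894,0,-0.0453],[0.659,0.0894,0,-0.0453],[0.659,0.0894,0,-0.0453]]' 
python3 - <<'E'
from h import *
print(go([.4845,-.0188,.0888],16.3))
c=shot('scene','s3'); a=cv2.imread('pics/s3.png')[160:300,250:430]
cv2.imwrite('pics/s3c.png',cv2.resize(a,None,fx=4.2,fy=4.2,interpolation=cv2.INTER_CUBIC))
cs=np.cos(np.radians(16.3));sn=np.sin(np.radians(16.3))
f=lambda x,y,z:((proj(c,(.4838+cs*x-sn*y,-.0164+sn*x+cs*y,z))-[250,160])*4.2).round()
zb=robot.get_obs()['position'][2]-.0538
print('bottom',f(-.002,.028,zb),f(-.002,-.028,zb),'block',f(-.025,.05,.03),f(-.025,-.05,.03),f(.025,-.05,.03),'slot',f(-.0055,.0325,.03),f(-.0055,-.0325,.03))
E
```

```text
time: 6.08
position: [0.4831, -0.0186, 0.1526]
tool_rot: [0.6, 0.8, -0.001, -0.001]
ft_force: [-0.2, 0.5, -1.0]
grip_width: 0.0079
grip_force: 19.9
(array([-0.0021,  0.0047,  0.2127]), np.float64(0.0))
bottom [259. 348.] [341. 359.] block [219. 451.] [364. 472.] [382. 433.] slot [252. 439.] [346. 453.]
```

View pics/s3c.png

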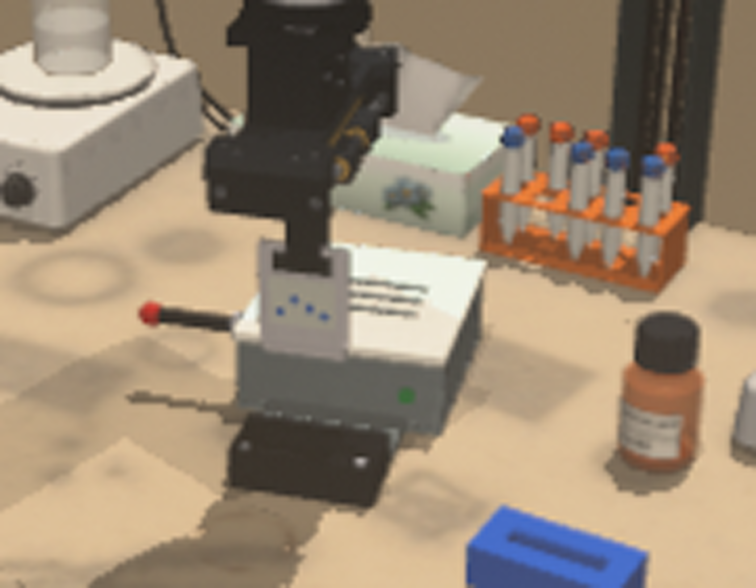

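Plate bottom corners are at crop (264,345) and (348,357), and the block's top front edge runs from about (229,449) to (378,468). The block looks a few pixels right of the prediction, so I'll check more exactly.

```bash
python3 - <<'E'
from h import *
c=shot('scene'); f=c['frame'].astype(int); K=5
from scipy.optimize import least_squares
m=((f.max(2)<80)).astype(np.uint8); m[:255]=0;m[290:]=0;m[:,:290]=0;m[:,365:]=0
n,l,s,_=cv2.connectedComponentsWithStats(m); i=1+s[1:,4].argmax(); M=(l==i)
print('black comp',s[i])
hull=cv2.convexHull(np.argwhere(M)[:,::-1].astype(np.int32)); print(cv2.approxPolyDP(hull,1.5,True)[:,0].tolist())
cs=np.cos(np.radians(16.3));sn=np.sin(np.radians(16.3))
g=lambda x,y,z:proj(c,(.4838+cs*x-sn*y,-.0164+sn*x+cs*y,z)).round(1).tolist()
for p in [(-.025,.05,.03),(-.025,.05,0),(-.025,-.05,0),(-.025,-.05,.03),(.025,-.05,.03),(.025,.05,.03)]: print('pred',p,g(*p))
for p in [(.075,.075,.066),(.075,-.075,.066),(.225,-.075,.066),(.225,.075,.066),(.09,.143,.06)]: print('lid',g(*p))
r,gg,b=f[...,0],f[...,1],f[...,2]
rd=(r>gg+60)&(b<80); rd[:225]=0; rd[245:]=0; rd[:,:278]=0; rd[:,295:]=0; print('ball',np.argwhere(rd).mean(0)[::-1],rd.sum())
w=vision.outline_of('scene','lamp_lid')[0]['mask']; print(cv2.approxPolyDP(cv2.convexHull(np.argwhere(w)[:,::-1].astype(np.int32)),2,True)[:,0].tolist())
bl=(b>r+50).astype(np.uint8); bl[:270]=0; bl[:,:340]=0;bl[:,430:]=0
print('stand',cv2.approxPolyDP(cv2.convexHull(np.argwhere(bl)[:,::-1].astype(np.int32)),1.5,True)[:,0].tolist())
for p in [(-.025,.05,.03),(-.025,.05,0),(-.025,-.05,0),(-.025,-.05,.03),(.025,-.05,.03),(.025,.05,.03)]: print('ps',proj(c,np.array([.4582,-.2114,0])+p).round(1))
E
```

```text
black comp [305 258  38  23 641]
[[342, 264], [337, 280], [305, 275], [305, 266], [309, 258]]
pred (-0.025, 0.05, 0.03) [302.1, 267.3]
pred (-0.025, 0.05, 0) [302.3, 276.2]
pred (-0.025, -0.05, 0) [336.6, 281.4]
pred (-0.025, -0.05, 0.03) [336.7, 272.4]
pred (0.025, -0.05, 0.03) [340.9, 263.0]
pred (0.025, 0.05, 0.03) [307.3, 258.3]
lid [303.9, 238.2]
lid [353.5, 244.7]
lid [363.5, 221.9]
lid [317.8, 216.4]
lid [284.0, 234.8]
ball [285.05555556 234.11111111] 18
[[364, 223], [355, 246], [284, 234], [334, 219]]
stand [[403, 292], [395, 309], [361, 298], [362, 288], [369, 281]]
ps [358.7 289.6]
ps [358.3 299. ]
ps [393.3 311.3]
ps [394.1 301.7]
ps [402.1 291.7]
ps [367.5 280.3]
```

The offsets match those seen at the stand, so this is a camera bias and the alignment is good. I go down to the slot mouth, then in slowly.

```bash
python3 -m handwheel '[[-0.002,0.003,0.07,0],[-0.002,0.004,0.14,0],[-0.002,0.004,0.2,0],[-0.002,0.004,0.2127,0],[-0.002,0.004,0.2127,0]]' && python3 -m handwheel '[[0,0,0.012,0],[0,0,0.024,0],[0,0,0.036,0],[0,0,0.048,0],[0,0,0.048,0]]' 
python3 -c "
from h import *
print(go([.4845,-.0188,.0588],16.3))"
```

```text
time: 6.65
position: [0.4841, -0.0191, 0.0887]
tool_rot: [0.6, 0.8, -0.001, -0.002]
ft_force: [-0.7, -0.1, -1.1]
grip_width: 0.008
grip_force: 19.9
time: 7.07
position: [0.4849, -0.0184, 0.0752]
tool_rot: [0.6, 0.8, -0.0, -0.0]
ft_force: [-0.5, -0.3, -0.7]
grip_width: 0.0079
grip_force: 19.9
(array([-0.0008, -0.0017,  0.0547]), np.float64(0.0))
```

No contact force: it is 9 mm inside the slot. I go on.

```bash
python3 -m handwheel '[[0,0,0.012,0],[0,0,0.024,0],[0,0,0.036,0],[0,0,0.046,0],[0,0,0.05,0],[0,0,0.05,0]]' 
python3 -c "
from h import *
print(go([.4845,-.0188,.0588],16.3))"
```

```text
time: 7.57
position: [0.4848, -0.0184, 0.06]
tool_rot: [0.6, 0.8, -0.0, -0.0]
ft_force: [-0.2, -0.4, -0.5]
grip_width: 0.0077
grip_force: 19.9
(array([-0.001 , -0.0014,  0.004 ]), np.float64(0.0))
```

```bash
python3 -m handwheel '[[0,0,0.003,0],[0,0,0.006,0],[0,0,0.006,0],[0,0,0.006,0]]' && python3 -m handwheel '[[0,0,0,0],[0,0,0,0],[0,0,0,0],[0,0,0,0],[0,0,0,0],[0,0,0,0]]' 40 && python3 -m handwheel '[[0,0,-0.1,0],[0,0,-0.2,0],[0,0,-0.3,0],[0,0,-0.3,0],[0,0,-0.3,0]]'
python3 - <<'E'
from h import *
c=shot('scene','s4'); a=cv2.imread('pics/s4.png')[160:300,250:430]
cv2.imwrite('pics/s4c.png',cv2.resize(a,None,fx=4.2,fy=4.2,interpolation=cv2.INTER_CUBIC))
E
```

```text
time: 7.9
position: [0.4853, -0.0186, 0.0589]
tool_rot: [0.6, 0.8, 0.0, 0.0]
ft_force: [-0.4, 0.2, 1.5]
grip_width: 0.0081
grip_force: 19.9
time: 8.4
position: [0.4851, -0.0185, 0.0586]
tool_rot: [0.6, 0.8, -0.0, -0.0]
ft_force: [-1.3, -0.2, -0.4]
grip_width: 0.033
grip_force: 0.0
time: 8.82
position: [0.4864, -0.0188, 0.1502]
tool_rot: [0.6, 0.8, 0.001, 0.002]
ft_force: [0.5, 0.2, -0.1]
grip_width: 0.0345
grip_force: 0.0
```

View pics/s4c.png

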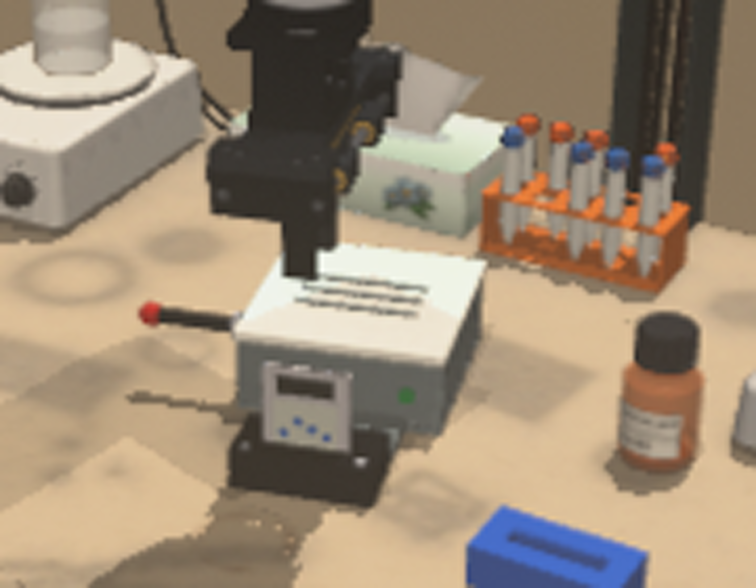

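The plate is home and upright (top at (308,380), foot in the block). Now the handle: grip point about (0.538, 0.123), z 0.06.

```bash
python3 -c "
from h import *
print(go([.5376,.1228,.13],16.3), go([.5376,.1228,.049],16.3))"
```

```text
(array([0.4029, 0.3001, 0.0632]), np.float64(0.0)) (array([0.403 , 0.2999, 0.3332]), np.float64(0.0))
```

```bash
python3 -m handwheel '[[0.1,0.08,0,0],[0.2,0.15,0,0],[0.3,0.22,0,0],[0.4,0.3,0,0],[0.403,0.3,0,0],[0.403,0.3,0.06,0],[0.403,0.3,0.13,0],[0.403,0.3,0.2,0],[0.403,0.3,0.27,0],[0.403,0.3,0.333,0],[0.403,0.3,0.333,0],[0.403,0.3,0.333,0]]' 50 && python3 - <<'E'
from h import *
print(go([.5376,.1228,.049],16.3))
c=shot('scene','s5'); a=cv2.imread('pics/s5.png')[160:300,250:430]
cv2.imwrite('pics/s5c.png',cv2.resize(a,None,fx=4.2,fy=4.2,interpolation=cv2.INTER_CUBIC))
E
```

```text
time: 9.87
position: [0.5354, 0.1225, 0.0467]
tool_rot: [0.6, 0.8, -0.002, -0.002]
ft_force: [0.4, 0.5, -0.3]
grip_width: 0.0435
grip_force: 0.0
(array([-0.0009,  0.0071, -0.0076]), np.float64(-0.0))
```

View pics/s5c.png

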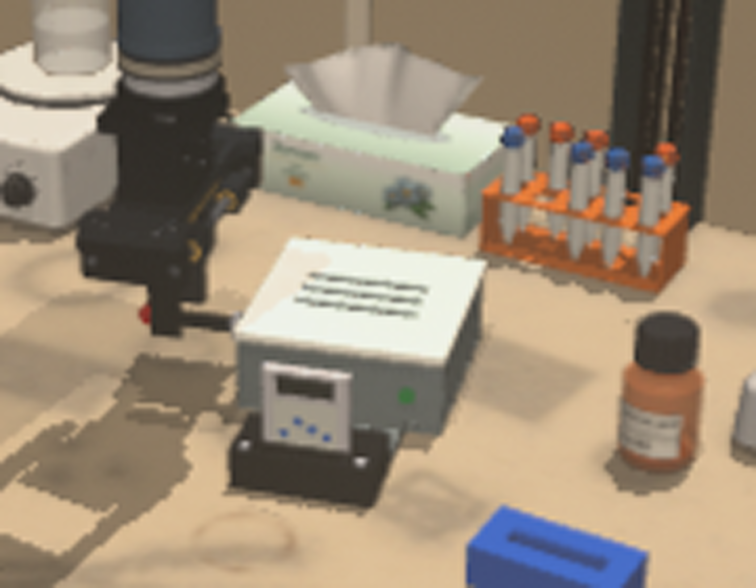

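The finger is on the bar between the lid edge (237) and the ball (150), a little close to the ball. I nudge it inward and close.

```bash
python3 -m handwheel '[[-0.01,0.007,-0.007,0],[-0.01,0.007,-0.007,0],[-0.01,0.007,-0.007,0]]' && python3 -m handwheel '[[0,0,0,0],[0,0,0,0],[0,0,0,0],[0,0,0,0],[0,0,0,0],[0,0,0,0],[0,0,0,0],[0,0,0,0]]' 0 20 && python3 -c "
from h import *
print(robot.get_obs()['moment'])"
```

```text
time: 10.17
position: [0.5417, 0.1203, 0.0521]
tool_rot: [0.6, 0.8, 0.001, 0.001]
ft_force: [-0.1, -0.2, -0.3]
grip_width: 0.0433
grip_force: 0.0
time: 10.83
position: [0.5404, 0.1205, 0.0508]
tool_rot: [0.6, 0.8, -0.0, -0.0]
ft_force: [0.4, -0.3, 0.6]
grip_width: 0.0025
grip_force: 0.2
[-0.09381482  0.05369172 -0.02941792]
```

It missed the bar (opening 2.5 mm). Look.

```bash
python3 - <<'E'
from h import *
c=shot('scene','s6'); a=cv2.imread('pics/s6.png')[180:270,250:350]
b=shot('top','t6')['frame'][:,:,::-1][200:260,270:340]
A=cv2.resize(a,(450,405),interpolation=cv2.INTER_CUBIC);B=cv2.resize(b,(340,291),interpolation=cv2.INTER_CUBIC)
o=np.zeros((405,790,3),np.uint8);o[:,:450]=A;o[:291,450:]=B; cv2.imwrite('pics/c6.png',o)
p=robot.get_obs()['position'];print(p,'tip scene',(proj(c,p-[0,0,.008])-[250,180])*4.5)
E
```

```text
[0.54011038 0.1205373  0.05076472] tip scene [193.56148125 272.19472815]
```

View pics/c6.png

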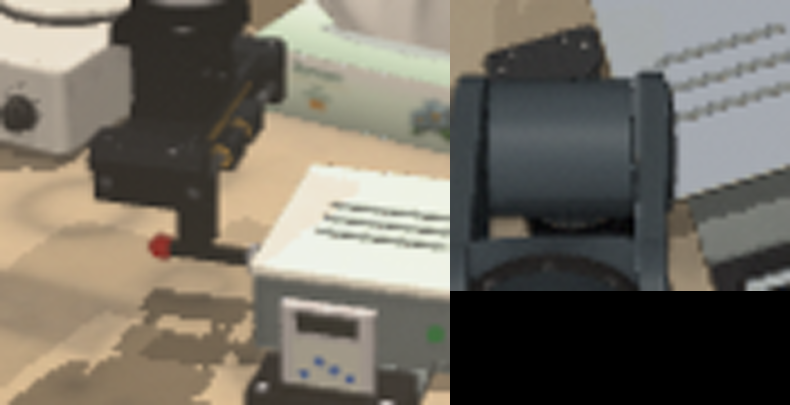

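```bash
python3 - <<'E'
from h import *
c=shot('scene')
for dz in (-.008,0,.011): print(dz,'plate grasp',((proj(c,[.457-.012,-.216,.0638+dz])-[300,190])*4).round(),'carry',((proj(c,[.4831-.012,-.0186,.1526+dz])-[250,160])*4.2).round(),
 'open-handle',((proj(c,[.5354-.035,.1225-.01,.0467+dz])-[250,160])*4.2).round(),'now',((proj(c,[.5401-.013,.1205-.004,.0508+dz])-[250,180])*4.5).round())
a=c['frame'][:,:,::-1][215:245,275:310]
a=np.clip(a.astype(float)*3,0,255).astype(np.uint8)
cv2.imwrite('pics/c7.png',cv2.resize(a,None,fx=16,fy=16,interpolation=cv2.INTER_NEAREST))
for y,x in [(.1205,.5401)]: print('bar pts',[((proj(c,[.5301+t*.281,.1461-t*.96,.06])-[275,215])*16).round() for t in (0,.02,.03,.066)])
print('lampball meas', ray(c,285.5-1.8,234.6,.06))
E
```

```text
-0.008 plate grasp [321. 382.] carry [292. 300.] open-handle [158. 369.] now [187. 282.]
0 plate grasp [322. 371.] carry [292. 289.] open-handle [158. 360.] now [187. 271.]
0.011 plate grasp [323. 357.] carry [292. 274.] open-handle [157. 346.] now [186. 257.]
bar pts [array([144., 316.]), array([244., 329.]), array([295., 336.]), array([477., 360.])]
lampball meas [0.53043589 0.14743958 0.06      ]
```

View pics/c7.png

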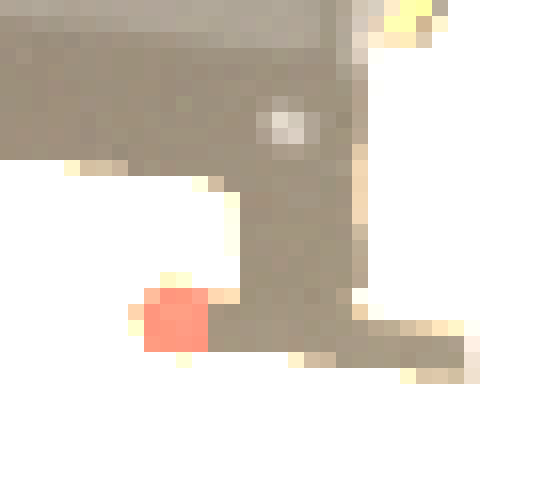

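The dark pixels show the visible fingertips ending about 19 mm higher than predicted, at the top of the bar (row 345 of this crop), so the fingers closed above it. This matches the earlier pictures. I open, go about 17 mm lower (still clear of the table), and grip again.

```bash
python3 -m handwheel '[[0,0,0,0],[0,0,0,0],[0,0,0,0],[0,0,0,0],[0,0,0,0],[0,0,0,0]]' 50 && python3 -m handwheel '[[0,0,0.02,0],[0,0,0.04,0],[0,0,0.055,0],[0,0,0.055,0],[0,0,0.055,0]]' && python3 -m handwheel '[[0,0,0,0],[0,0,0,0],[0,0,0,0],[0,0,0,0],[0,0,0,0],[0,0,0,0],[0,0,0,0],[0,0,0,0],[0,0,0,0],[0,0,0,0]]' 0 20
```

```text
time: 11.48
position: [0.5404, 0.1205, 0.0508]
tool_rot: [0.6, 0.8, 0.0, 0.0]
ft_force: [-0.1, -0.2, 0.2]
grip_width: 0.033
grip_force: 0.0
time: 11.9
position: [0.5399, 0.1205, 0.0336]
tool_rot: [0.6, 0.8, -0.0, -0.001]
ft_force: [-0.2, 0.2, 0.4]
grip_width: 0.0434
grip_force: 0.0
time: 12.73
position: [0.5397, 0.1204, 0.0344]
tool_rot: [0.6, 0.8, -0.001, -0.0]
ft_force: [-3.0, -0.9, 3.7]
grip_width: 0.0112
grip_force: 20.0
```

Gripped (11 mm). I lift along the arc.

```bash
python3 -m handwheel '[[0.0006,0.0006,-0.0236,0],[0,0.0025,-0.047,0],[0,0.0055,-0.0704,0],[0,0.0098,-0.0936,0],[0,0.0153,-0.1165,0],[0,0.022,-0.139,0],[0,0.0299,-0.1613,0],[0,0.0299,-0.1613,0]]'
python3 - <<'E'
from h import *
print(robot.get_obs()['moment']); c=shot('scene')
w=vision.look_for('scene','lid_handle'); print(w[:1])
E
```

```text
time: 13.4
position: [0.548, 0.1228, 0.0842]
tool_rot: [0.599, 0.8, -0.001, -0.001]
ft_force: [-5.3, -3.9, -0.5]
grip_width: 0.0111
grip_force: 20.0
[-0.82296787  0.96189895  0.04112068]
[{'point': [224.2, 335.3], 'conf': 0.95}]
```

```bash
python3 -m handwheel '[[0,0.009,-0.0217,0],[0,0.0191,-0.043,0],[0,0.0304,-0.0637,0],[0,0.0427,-0.0838,0],[0,0.056,-0.1032,0],[0,0.0704,-0.1219,0],[0,0.0857,-0.1398,0],[0,0.1019,-0.1569,0],[0,0.1019,-0.1569,0],[0,0.1019,-0.1569,0],[0,0.1019,-0.1569,0]]'
python3 - <<'E'
from h import *
c=shot('scene','s8'); a=cv2.imread('pics/s8.png')[150:300,250:430]
cv2.imwrite('pics/s8c.png',cv2.resize(a,None,fx=4,fy=4,interpolation=cv2.INTER_CUBIC))
cs=np.cos(np.radians(16.3));sn=np.sin(np.radians(16.3))
for th in (35,40,45,50,55):
    t=np.radians(th); P=[]
    for r,y,h in [(.15,.075,0.006),(.15,-.075,.006),(.135,.143,0)]:
        x=.225-r*np.cos(t)-h*np.sin(t)*-1*-1; z=.06+r*np.sin(t)+h*np.cos(t)
        P.append(((proj(c,(.4838+cs*x-sn*y,-.0164+sn*x+cs*y,z))-[250,150])*4+[7,-2]).round().tolist())
    print(th,P)
E
```

```text
time: 14.42
position: [0.5748, 0.1308, 0.1311]
tool_rot: [0.599, 0.801, -0.003, -0.002]
ft_force: [-9.9, -4.7, 7.4]
grip_width: 0.0117
grip_force: 20.0
35 [[230.0, 234.0], [431.0, 257.0], [149.0, 231.0]]
40 [[233.0, 217.0], [434.0, 240.0], [152.0, 216.0]]
45 [[236.0, 201.0], [437.0, 223.0], [155.0, 201.0]]
50 [[239.0, 185.0], [440.0, 207.0], [159.0, 187.0]]
55 [[243.0, 170.0], [443.0, 192.0], [162.0, 173.0]]
```

View pics/s8c.png

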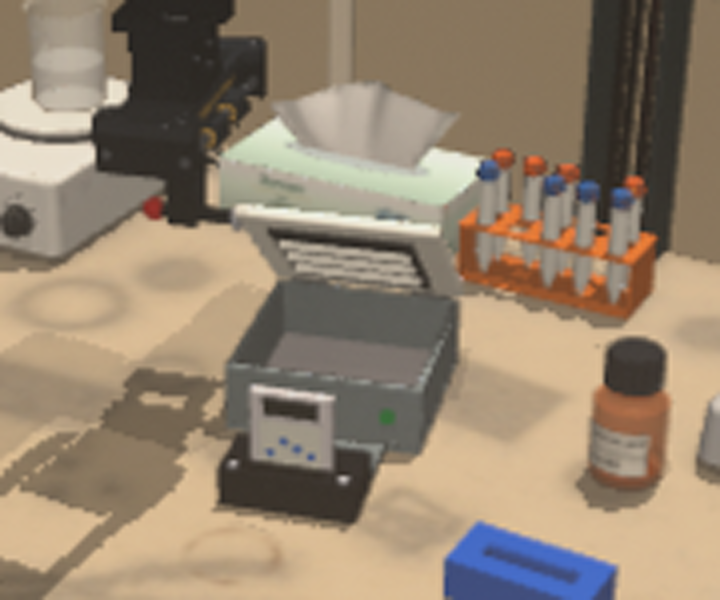

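The lid stands at about 44° (ball at (153,208), top edge from (235,208) to (440,225)), and the plate is untouched. The wrist force points radially outward from the hinge, so I ease the tool out slightly and dwell.

```bash
python3 -m handwheel '[[0,-0.003,-0.003,0],[0,-0.005,-0.006,0],[0,-0.005,-0.006,0],[0,-0.005,-0.006,0],[0,-0.005,-0.006,0],[0,-0.005,-0.006,0],[0,-0.005,-0.006,0],[0,-0.005,-0.006,0],[0,-0.005,-0.006,0],[0,-0.005,-0.006,0]]'
python3 - <<'E'
from h import *
c=shot('scene'); f=c['frame'].astype(int)
def ball():
    f=shot('scene')['frame'].astype(int); m=(f[...,0]>f[...,1]+60)&(f[...,2]<90); m[:190]=0;m[215:]=0;m[:,:280]=0;m[:,300:]=0
    return (np.argwhere(m).mean(0)[::-1]-[250,150]+.5)*4
print(ball()); 
for i in range(6): shot('scene')
print(ball()); o=robot.get_obs(); print(o['grip_width'],o['grip_force'],o['ft_force'])
E
```

```text
time: 15.3
position: [0.5759, 0.131, 0.1324]
tool_rot: [0.6, 0.8, -0.001, -0.001]
ft_force: [-5.3, -2.5, 2.7]
grip_width: 0.0112
grip_force: 20.0
[153.25 206.75]
[153.25 206.75]
0.01117279212826314 20.000036358833313 [-5.51942766 -2.69081746  2.78071863]
```

```bash
python3 -c "
from rig import job
print(job.hand_in())"
```

```text
the job is handed in; nothing more can be done
None
```

The job is handed in at about 16 s of robot time: the plate stands home in the black slot and is released, and the gripper holds the lid by its handle at an estimated 44°, still between the last two pictures. I steered clear of the bottles and the flask, and the hand-in call returned no verdict.

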